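# Set the lot code on the carton coder's push-to-turn thumbwheels and enter it

## Task

Set the three digit wheels of the grey code selector to read 4 7 2 from left to right at the red marks: a wheel unlocks when it is pressed down lightly, rolls under the fingertips and clicks home when let go. Only when the whole code stands and the wheels are let go, push the green button well in (5 mm) and let it come back out. Press gently, never harder than a firm thumb (25 N), and leave the things around the selector where they are.

Things in the scene. Friction and masses are not known exactly. Their poses are not given: they have to be found in the camera images.
- selector: carton coder's code selector, fixed to the worktop: grey box 105 (x) x 234 (y) x 55 mm high, sloped front, origin at the centre of its underside; x axis away from the robot, y axis to the robot's left. Three black wheels in one line along y at its x = 0: hundreds at y = +58 mm (left), tens at +22, units at -14 (right). Rounded grey cheeks between them end 12 mm below the wheel crowns
- selector_face (a point): centre of the selector's flat black top, 55 mm over the worktop. Through it stand the wheels: 56 mm diameter, 20 mm wide, axle 62 mm over the worktop, rubber rim (friction about 1), white digits 0 to 9 round the rim. The digit that counts stands between the red marks on the cheeks, on the side facing the robot, 48 degrees round from the crown. 17.6 mm of rim travel make one digit
- hundreds_top (a point): nominal crown of the unpressed hundreds (left) wheel, 90 mm up, fixed in the selector; the true crown is up to 4 mm higher or lower, differently for each wheel (its cartridge is shimmed its own way), which no reading shows.
- wheel_axle (a point): nominal centre of the tens wheel, on the axle line. Each wheel is sprung up (5.5 N, then 2 N per mm) into ten notches: pressed down 2.6 mm (about 11 N) it turns freely, at 2.9 mm it meets a solid stop; let up, it centres in the nearest notch. Pressed too lightly it stays locked and the finger slips
- tens_top (a point): nominal crown of the unpressed tens (middle) wheel, 90 mm up, fixed in the selector; the true crown is up to 4 mm higher or lower, differently for each wheel (its cartridge is shimmed its own way), which no reading shows.
- units_top (a point): nominal crown of the unpressed units (right) wheel, 90 mm up, fixed in the selector; the true crown is up to 4 mm higher or lower, differently for each wheel (its cartridge is shimmed its own way), which no reading shows.
- hundreds (a joint): hundreds (left) wheel, about the selector's y axis: 0 rad with digit 0 at the red marks, 0.6283 rad more per digit, 5.655 at 9. Its top dragged away from the robot (selector's +x): value rises; toward the robot: falls. Stops 0.25 rad beyond 0 and 9, so no way round from 9 to 0. It may start between two digits
- tens (a joint): tens (middle) wheel, about the selector's y axis: 0 rad with digit 0 at the red marks, 0.6283 rad more per digit, 5.655 at 9. Its top dragged away from the robot (selector's +x): value rises; toward the robot: falls. Stops 0.25 rad beyond 0 and 9, so no way round from 9 to 0. It may start between two digits
- units (a joint): units (right) wheel, about the selector's y axis: 0 rad with digit 0 at the red marks, 0.6283 rad more per digit, 5.655 at 9. Its top dragged away from the robot (selector's +x): value rises; toward the robot: falls. Stops 0.25 rad beyond 0 and 9, so no way round from 9 to 0. It may start between two digits
- enter (a joint): travel of the green enter button on the selector (28 mm diameter, on a steel collar, to the right of the wheels): 0 out, 0.008 m at its stop; it springs back when let go and takes about 2 N to start, 4.5 N at 5 mm and 6 N at the stop
- enter_top (a point): centre of the green button's top face, moving with it; 79 mm over the worktop when out, at x = -2, y = -72 mm of the selector. It is pushed straight down
- flour_scoop: small sheet-metal scoop with wooden handle, 174x60x36 mm, bystander; origin under its middle
- sugar_dredger: grey metal sugar dredger, 69 mm diameter, 116 mm high, bystander; origin under its middle
- dough_scraper: dough scraper, steel blade with wooden grip, 100x124x15 mm, bystander; origin under its middle
- label_roll: white roll of labels, 69 mm diameter, 32 mm high, bystander; origin under its middle
- tape_roll: roll of brown packing tape, 96 mm diameter, 48 mm high, bystander; origin under its middle
- date_stamp: wooden hand stamp, 30x45x79 mm, bystander; origin under its middle
- ink_pad: ink pad with red lid, 70x105x18 mm, bystander; origin under its middle

How it is judged (in metres and radians):
On the way, in this order (a step that is already met when the one before it is completed fails the run):
1. all three wheels are locked in their notches at 4 7 2 and let go (value of joint hundreds between 2.363 and 2.663 rad and value of joint tens between 4.248 and 4.548 rad and value of joint units between 1.107 and 1.407 rad and contact force between the fingers and anything else below 0.3 N), for 0.2 s.
2. the green button is pushed at least 5 mm in (value of joint enter above 0.005 m), for 0.05 s.
At the end, for the whole second after the job is handed in: the wheels read 4, 7 and 2 (hundreds at 2.513, tens at 4.398, units at 1.257 rad, each within 0.15 rad) and are still, the green button is out again (less than 1 mm in), and the robot touches nothing (all of step 1 and value of joint enter below 0.001 m and velocity of joint hundreds between -0.05 and 0.05 rad/s and velocity of joint tens between -0.05 and 0.05 rad/s and velocity of joint units between -0.05 and 0.05 rad/s).
It fails at once if the green button is pushed in (more than 3 mm) while a wheel is off the code (value of joint enter above 0.003 m and not (value of joint hundreds between 2.363 and 2.663 rad and value of joint tens between 4.248 and 4.548 rad and value of joint units between 1.107 and 1.407 rad)).
It fails at once if the robot presses on anything with more than 25 N (contact force between the fingers and anything else above 25 N).
It fails at once if a thing standing round the selector is moved by more than 15 mm (distance of any of flour_scoop, sugar_dredger, dough_scraper, label_roll, date_stamp, tape_roll, ink_pad from where it was at the start of the episode above 0.015 m).
It also fails if it takes over 72 s, if anything falls off the work surface, if the arm or the gripper's body presses on something with over 40 N, if the wrist force passes 120 N, or if a joint passes its speed limit or range.

## Robot

A 6-joint arm with a two-finger parallel gripper is mounted at the origin on a cart in front of the work surface, level with it; the furniture and walls round the work are solid. World frame = base frame: x ahead of the robot, y to its left, z up, the work surface at z = 0. Lengths are in m, angles in degrees, forces in N, time in s.
With the tool pointing down it reaches from about 0.35 to 0.875 m from the base axis. Payload 4.2 kg.
Tool frame: the origin (TCP) lies midway between the tips of the shut fingers; the grasp point (between the pads) lies 19 mm behind it (r.pinch_z is the distance from the TCP to the grasp point, in m); z points along the fingers, y is the line along which they close (so a half turn about z gives the same grasp; the last joint's range is limited). The gripper opens to 87 mm and grips with 3 to 60 N. Pads are 19 mm wide; open, the fingers measure 117 mm over their backs; the gripper's body (75 mm by 190 mm) begins 51 mm behind the grasp point.
Start: joints at [-58.465, 22.042, 0.453, 0, -68.411, -14.817], TCP at [0.18, -0.599, 0.223] pointing down, gripper open.
Joint ranges: [-179.83, 179.83], [-69.29, 118.12], [-61.27, 80.66], [-181.25, 117.63], [-171.15, -9.14], [-177.46, 177.46]. Speed limits (degrees/s): [159.86, 159.86, 180, 180, 180, 180].

## Interface

Orientations are given as a 3x3 rotation matrix whose columns are the frame's x, y, z axes.
In Python, from station import r, imaging, models gives the robot as it stands. The module is installed in compiled form; this text tells all that it offers.
- The arm moves only by the tool apply_moves, never from a script. Its argument "moves" is a list of rows, each a list of 2 entries, a list of its own where there are three numbers: the shift along the tool's x, y, z in m, then the turn about the tool's z in degrees. A call has 1 to 5 rows; each row shifts and turns the commanded pose from where the row before left it, along the tool's axes as they then stand; what a row does not reach is not made up. A row lasts 1/12 s, in which the tool goes at most 41.7 mm and 7.16 degrees, less where a joint would pass 70% of its speed; a pose out of reach is approached as far as the arm can. A call is refused whole if a number of a shift passes 0.0417 or a number of a turn 7.16, either way. A call with a gripper value outside its range is refused whole. "hand" is the finger opening in m, from 0 to 0.087, set as the call begins (left out, the last holds). The fingers move at their own pace and stop on an object; the grip force is fixed at half the most. Time passes only in rows, so rows that do not move let the fingers close. It gives the time, the measured TCP pose, the force, the opening and the grip force at its end, in the units of the state.
- r.sense(): the state, without advancing time (a new reading comes with each control period).
- imaging.capture(name): name is "side" or "top"; returns a dict with "frame" (400x640x3 uint8, blue, green, red), "intrinsics" (3x3 intrinsics, pixels), "dist" ([k1, k2, p1, p2, k3] as OpenCV has them; the pictures are not rectified), "eye" and "orientation" of the camera in the world. Camera axes: x right, y down, z forward; pixel columns grow to the right and rows downward; lengths in m; the calibration is good to about 2 mm. A picture is of the moment at which its call begins. There is no depth.
- r.finish_job(): hands the job in; it is judged then, once.
Trained networks look in a picture, given as the dict that the camera call returned (one of the last four; its "shot" number tells which), for a name from the list of things; names that differ only in an ending like _2 or _b are one class to them, and where a whole thing is asked for, a point or a joint stands for the part that bears it (a point fixed in the world has none). Each returns a list of dicts, best first, with "confidence" (0 to 1); they miss things now and then, are a little off and sometimes report something else, mostly with a low value. They report only what shows in the picture. A call takes as long as a camera call.
- models.cut_out(picture, target): "region" (400x640 bool, what is visible of it) and "extent" ([left, top, width, height] as shares, 0 to 1, of the picture: columns of its width, rows of its height, round what is visible of it).
- models.place_of(picture, target): "at" ([column, row] as shares, 0 to 1, of the picture: columns of its width, rows of its height: a listed point, or the origin of a listed thing).
The state is a dict: "time_s": time; "joints": joint angles; "joint_velocities": joint speeds; "effort": joint torques, N m; "tcp_pos": TCP position; "ee_rot": TCP orientation; "wrist_force": force on the tool from outside, world axes, zero at the start; "moment": the same for the moment, N m; "gripper_width": opening from 0.0 (shut) to 1.0 (fully open); "gripper_force": force on a finger pad.
Only numpy, scipy, OpenCV 4.12 (cv2) and the standard library are available. Lean on these libraries where they do the work, as an engineer would, in place of code of your own. Each camera call takes 0.05 s, during which the arm holds its last target. There are 200 camera calls.

## Working session

There is one attempt and no reset: what is moved stays moved. The work goes in short steps, Python scripts to look and compute and a tool call to move; the robot and the scene stay as the last step left them, time stands still between calls to the robot, and variables do not carry over. Pictures are saved under pics/ and viewed, at most 10 in all, crops included, and the job is handed in when it is done.

Besides the shell and the picture viewer there is one more tool, called after "Emit:" by a JSON object that holds its "method" and its "body". apply_moves: Moves the arm, as the interface text tells. Its arguments: {"type":"object","properties":{"moves":{"type":"array"},"hand":{"type":"number"}},"required":["moves"]}

```bash
mkdir -p pics
cat > h.py <<'E'
import numpy as np, cv2
from station import r, imaging, models
def proj(c,P):
    R=np.array(c["orientation"]).reshape(3,3); e=np.array(c["eye"])
    p=(np.atleast_2d(P)-e)@R
    q,_=cv2.projectPoints(p.reshape(-1,1,3),np.zeros(3),np.zeros(3),np.array(c["intrinsics"],float),np.array(c["dist"],float))
    return q.reshape(-1,2)
def ray(c,uv):
    u=cv2.undistortPoints(np.array(uv,float).reshape(1,1,2),np.array(c["intrinsics"],float),np.array(c["dist"],float)).ravel()
    return np.array(c["orientation"]).reshape(3,3)@np.array([u[0],u[1],1.])
def atz(c,uv,z):
    d=ray(c,uv);e=np.array(c["eye"]);return e+d*(z-e[2])/d[2]
E
python3 - <<'E'
from h import *
s=r.sense();print(s["time_s"],s["tcp_pos"],np.round(s["ee_rot"],3).tolist(),s["wrist_force"],s["gripper_width"])
for n in("top","side"):
    c=imaging.capture(n);cv2.imwrite(f"pics/{n}0.png",c["frame"]);print(n,np.round(c["eye"],3),np.round(c["orientation"],2).tolist(),c["intrinsics"][0][0])
    for t,z in(("selector_face",.055),("hundreds_top",.09),("tens_top",.09),("units_top",.09),("enter_top",.079),("selector",0),("wheel_axle",.062)):
        for o in models.place_of(c,t)[:1]:
            uv=np.array(o["at"])*[640,400];print(t,uv.round(1),round(o["confidence"],2),atz(c,uv,z).round(4))
E
```

```text
0.0 [ 0.17964525 -0.59799613  0.22147818] [[-0.958, -0.288, -0.001], [-0.288, 0.958, 0.002], [0.0, 0.002, -1.0]] [-0.11745934 -0.59546241  0.499289  ] 1.0040486761791843
top [0.444 0.02  1.13 ] [[0.0, -1.0, 0.06], [-1.0, -0.0, -0.02], [0.02, -0.06, -1.0]] 365.57741815738206
selector_face [342.2 202.9] 0.73 [ 0.5051 -0.0748  0.055 ]
hundreds_top [319.2 197.4] 0.8 [ 0.5185 -0.0059  0.09  ]
tens_top [328.9 200.8] 0.86 [ 0.5089 -0.0337  0.09  ]
units_top [340.6 201.2] 0.75 [ 0.5079 -0.0672  0.09  ]
enter_top [363.5 203.7] 0.53 [ 0.5017 -0.1343  0.079 ]
selector [335.3 203.8] 0.89 [ 0.5053 -0.0582  0.    ]
wheel_axle [328.8 202.6] 0.84 [ 0.5054 -0.0349  0.062 ]
side [ 0.596 -1.03   0.969] [[1.0, 0.07, -0.06], [0.09, -0.64, 0.77], [0.02, -0.77, -0.64]] 484.0248595136755
selector_face [318.1 229.7] 0.8 [ 0.5135 -0.0665  0.055 ]
hundreds_top [321.4 205.2] 0.94 [ 0.5166 -0.0033  0.09  ]
tens_top [319.5 212.4] 0.85 [ 0.514  -0.0343  0.09  ]
units_top [316.8 226.7] 0.59 [ 0.5122 -0.0922  0.09  ]
enter_top [310.3 238.8] 0.45 [ 0.4986 -0.1285  0.079 ]
selector [315.  245.3] 0.96 [ 0.5059 -0.073   0.    ]
wheel_axle [314.1 221.2] 0.64 [ 0.5    -0.0409  0.062 ]
```

Run:
```python
from h import *
a=cv2.imread("pics/top0.png");b=cv2.imread("pics/side0.png")
A=cv2.resize(a[150:270,240:440],(800,480),interpolation=cv2.INTER_CUBIC)
B=cv2.resize(b[160:310,220:420],(800,600),interpolation=cv2.INTER_CUBIC)
cv2.imwrite("pics/a.png",A);cv2.imwrite("pics/b.png",B)
```

```text
(no output)
```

View pics/a.png

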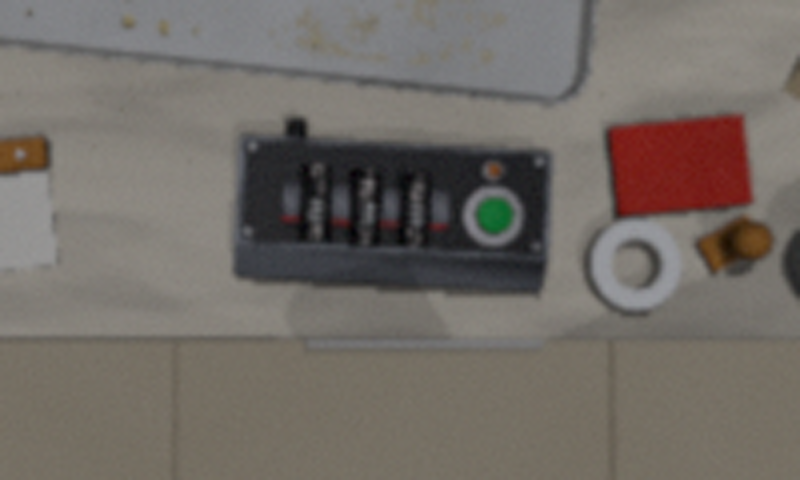

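View pics/b.png

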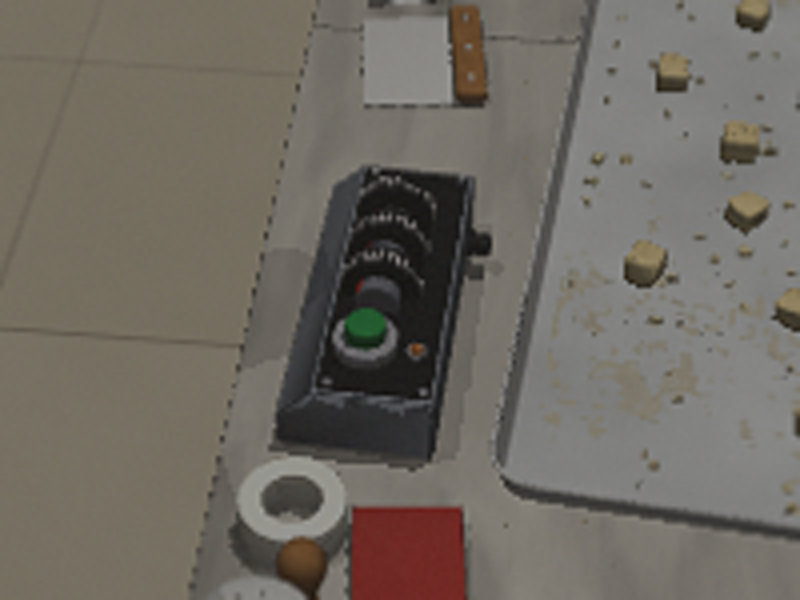

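View pics/side0.png

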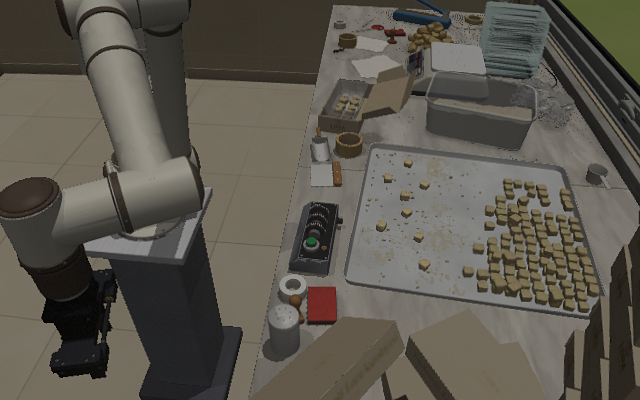

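The pictures show the selector near (0.505, -0.06), turned by about -3°. The digits are tiny, so I'll average frames and unwrap the rims.

```bash
cat >> h.py <<'E'
def green(c):
    f=cv2.cvtColor(c["frame"],cv2.COLOR_BGR2HSV);m=cv2.inRange(f,(50,120,50),(85,255,255))
    n,l,s,ce=cv2.connectedComponentsWithStats(m);i=1+np.argmax(s[1:,4]);return ce[i],s[i]
def shots(n,k):
    c=imaging.capture(n);F=[c["frame"].astype(float)]+[imaging.capture(n)["frame"].astype(float) for _ in range(k-1)]
    c["avg"]=np.mean(F,0).astype(np.float32);return c
def unwrap(c,o,yaw,yw,dz=0,lo=-70,hi=95,off=(0,0)):
    # rows: angle from crown toward robot (top row = far side), cols: left to right
    ph=np.radians(np.arange(lo,hi,0.5));yy=np.linspace(12,-12,72)/1000+yw
    P,Y=np.meshgrid(ph,yy,indexing="ij");x=-.028*np.sin(P);z=.062+dz+.028*np.cos(P)
    C,S=np.cos(yaw),np.sin(yaw)
    W=np.stack([o[0]+C*x-S*Y,o[1]+S*x+C*Y,z],-1)
    q=proj(c,W.reshape(-1,3)).reshape(P.shape+(2,)).astype(np.float32)+np.float32(off)
    return cv2.remap(c["avg"],q[...,0],q[...,1],cv2.INTER_CUBIC)
E
python3 - <<'E'
from h import *
import pickle
t=shots("top",8);s=shots("side",8);pickle.dump((t,s),open("c.pkl","wb"))
scr=[(253,146),(541,161),(248,231),(536,246)]
W=np.array([atz(t,(x/4+240,y/4+150),.055) for x,y in scr]);print(W.round(4))
d=W[0]-W[1]+W[2]-W[3];yaw=np.arctan2(-d[0],d[1]);o=W.mean(0)[:2];print("yaw",np.degrees(yaw),"mid",o)
for c in(t,s):
    g,st=green(c);g=g+0;p=atz(c,g,.079);print("green",g,st,p.round(4))
    C,S=np.cos(yaw),np.sin(yaw);oo=p[:2]-[C*-.002-S*-.072,S*-.002+C*-.072];print("origin via button",oo.round(4))
    c["o"]=oo
rows=[]
for c in(t,s):
    for y in(.058,.022,-.014):
        u=np.clip(unwrap(c,c["o"],yaw,y),0,255);g=u.mean(2);g=np.clip((g-g.min())/(np.percentile(g,99)-g.min())*255,0,255).astype(np.uint8)
        g=cv2.resize(g,(130,560))
        for a,col in((48,255),(12,150),(-24,150),(84,150),(-60,150)):
            yy=int((a+70)*2/330*560);g[yy,:8]=col
        rows.append(g)
cv2.imwrite("pics/u.png",np.hstack(rows)); print(t["dist"],np.round(yaw,4))
E
```

```text
[[ 0.5531  0.0403  0.055 ]
 [ 0.5429 -0.1728  0.055 ]
 [ 0.4903  0.0437  0.055 ]
 [ 0.48   -0.1687  0.055 ]]
yaw -2.754434317384833 mid [ 0.51657107 -0.06438574]
green [363.32727273 203.43636364] [360 200   8   8  55] [ 0.5024 -0.1338  0.079 ]
origin via button [ 0.5078 -0.0619]
green [311.03508772 240.43859649] [307 237   9   8  57] [ 0.5012 -0.1343  0.079 ]
origin via button [ 0.5067 -0.0625]
[0.01449539 0.         0.         0.         0.        ] -0.0481
```

View pics/u.png

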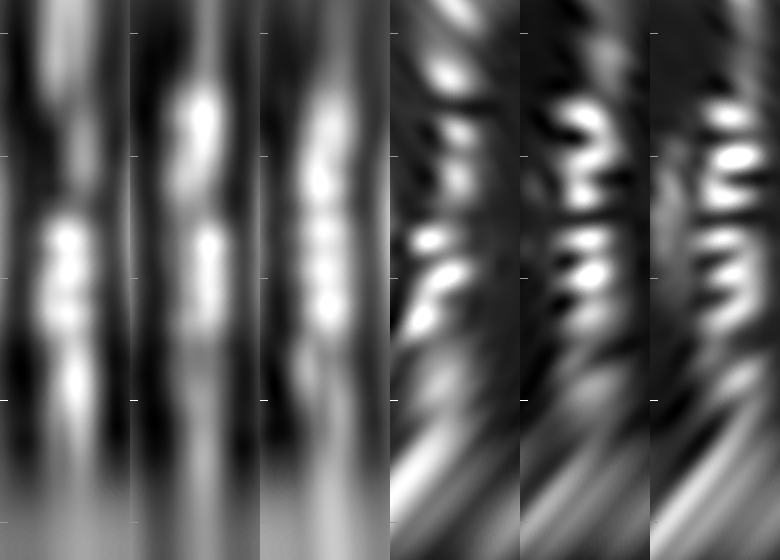

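```bash
cat > rd.py <<'E'
from h import *
import sys
def seg7(d):
    S=["abcdef","bc","abged","abgcd","fgbc","afgcd","afgedc","abc","abcdefg","abcdfg"][d]
    im=np.zeros((96,64),np.uint8);L={"a":((8,8),(56,8)),"b":((56,8),(56,48)),"c":((56,48),(56,88)),"d":((8,88),(56,88)),"e":((8,48),(8,88)),"f":((8,8),(8,48)),"g":((8,48),(56,48))}
    for s in S: cv2.line(im,*L[s],255,12)
    return im
def hersh(d,f=cv2.FONT_HERSHEY_SIMPLEX):
    im=np.zeros((160,160),np.uint8);cv2.putText(im,str(d),(30,120),f,4,255,11)
    ys,xs=np.nonzero(im);h=im[ys.min():ys.max()+1,xs.min():xs.max()+1]
    w=int(h.shape[1]*96/h.shape[0]);h=cv2.resize(h,(min(w,64),96));o=np.zeros((96,64),np.uint8);k=(64-h.shape[1])//2;o[:,k:k+h.shape[1]]=h;return o
FONTS={"seg":[seg7(d) for d in range(10)],"her":[hersh(d) for d in range(10)]}
def strip(font,h,w): # 3600 rows x 200 cols : row=angle*10 (deg down rim), cols 0.1mm left->right
    T=np.zeros((3600,200),np.float32);hp=int(np.degrees(h/.028)*10);wp=int(w*1e4)
    for d in range(10):
        g=cv2.resize(FONTS[font][d],(wp,hp),interpolation=cv2.INTER_AREA)
        r0=d*360-hp//2;rows=np.arange(r0,r0+hp)%3600;T[rows,100-wp//2:100-wp//2+wp]=g
    return T
def geom(c,o,yaw,yw,dz,box,ss=4):
    u0,v0,n,m=box;us=u0+(np.arange(n*ss)+.5)/ss-.5;vs=v0+(np.arange(m*ss)+.5)/ss-.5
    U,V=np.meshgrid(us,vs);q=cv2.undistortPoints(np.stack([U,V],-1).reshape(-1,1,2),np.array(c["intrinsics"],float),np.array(c["dist"],float)).reshape(-1,2)
    D=np.c_[q,np.ones(len(q))]@np.array(c["orientation"]).reshape(3,3).T
    C,S=np.cos(yaw),np.sin(yaw);M=np.array([[C,S,0],[-S,C,0],[0,0,1]])
    D=D@M.T;e=M@(np.array(c["eye"])-[o[0],o[1],0])-[0,yw,.062+dz]
    a=D[:,0]**2+D[:,2]**2;b=e[0]*D[:,0]+e[2]*D[:,2];cc=e[0]**2+e[2]**2-.028**2
    disc=b*b-a*cc;ok=disc>0;t=(-b-np.sqrt(np.maximum(disc,0)))/a;p=e+D*t[:,None]
    ok&=abs(p[:,1])<.01
    ph=np.degrees(np.arctan2(-p[:,0],p[:,2]));ok&=(ph>-65)&(ph<70)
    sh=U.shape;return ph.reshape(sh),p[:,1].reshape(sh),ok.reshape(sh)
def read(cams,yaw,yw,fonts=("her","seg"),top=4):
    vals=np.radians(np.arange(-14,340,3.));res=[]
    hs=[(f,h,w) for f in fonts for h,w in((.011,.008),(.013,.010),(.014,.012))]
    ST={k:strip(*k) for k in hs};tot={}
    for c,o in cams:
        o=np.array(o);C,S=np.cos(yaw),np.sin(yaw);ctr=proj(c,[[o[0]-S*yw,o[1]+C*yw,.085]])[0]
        box=(int(ctr[0])-14,int(ctr[1])-16,28,32);u0,v0,n,m=box
        best={}
        img=c["avg"].mean(2)
        for dz in(-.003,0,.003):
          ph,y,ok=geom(c,o,yaw,yw,dz,box)
          okl=cv2.resize(ok.astype(np.float32),(n,m),interpolation=cv2.INTER_AREA)>.9
          for k,T in ST.items():
            for v in vals:
                # digit at angle ph: index v/36deg + (ph-48)/36
                row=(np.degrees(v)+ph-48)*10;col=np.clip((.01-y)*1e4,0,199)
                I=cv2.remap(T,(col).astype(np.float32),(row%3600).astype(np.float32),cv2.INTER_NEAREST);I[~ok]=0
                L=cv2.GaussianBlur(cv2.resize(I,(n,m),interpolation=cv2.INTER_AREA),(0,0),.7)
                for dx in(-1,0,1):
                  for dy in(-1,0,1):
                    G=img[v0+dy:v0+dy+m,u0+dx:u0+dx+n]
                    s=np.corrcoef(G[okl],L[okl])[0,1];kk=(k,round(np.degrees(v)))
                    if s>best.get(kk,-1): best[kk]=s
        for kk,s in best.items(): tot.setdefault(kk,[]).append(s)
    R={}
    for (k,v),s in tot.items():
        if sum(s)>R.get(v,(-9,))[0]: R[v]=(sum(s),np.round(s,2).tolist(),k)
    L=sorted(R.items(),key=lambda x:-x[1][0]);out=[]
    for v,x in L:
        if all(abs(v-q[0])>15 for q in out): out.append((v,)+x)
        if len(out)==top:break
    return out
E
time timeout 500 python3 - <<'E'
from rd import *
import pickle
t,s=pickle.load(open("c.pkl","rb"))
from multiprocessing import Pool
def f(y): return [(round(v[0]/36,2),round(v[1],2))+v[2:] for v in read([(t,(.5078,-.0619)),(s,(.5067,-.0625))],-.0481,y)]
with Pool(3) as p:
    for y,o in zip((58,22,-14),p.map(f,(.058,.022,-.014))):
        print(y);[print(" ",a) for a in o]
E
```

```text
58
  (3.03, np.float64(1.75), [0.92, 0.82], ('seg', 0.013, 0.01))
  (9.03, np.float64(1.6), [0.88, 0.72], ('seg', 0.013, 0.01))
  (3.61, np.float64(1.31), [0.76, 0.55], ('her', 0.014, 0.012))
  (6.03, np.float64(1.27), [0.71, 0.55], ('seg', 0.013, 0.01))
22
  (4.03, np.float64(1.67), [0.86, 0.81], ('seg', 0.013, 0.01))
  (0.03, np.float64(1.48), [0.78, 0.7], ('seg', 0.013, 0.01))
  (1.03, np.float64(1.39), [0.79, 0.6], ('her', 0.013, 0.01))
  (7.03, np.float64(1.37), [0.74, 0.63], ('her', 0.013, 0.01))
-14
  (3.94, np.float64(1.61), [0.85, 0.76], ('seg', 0.013, 0.01))
  (-0.06, np.float64(1.52), [0.83, 0.69], ('seg', 0.013, 0.01))
  (7.03, np.float64(1.37), [0.8, 0.57], ('seg', 0.013, 0.01))
  (6.03, np.float64(1.33), [0.79, 0.54], ('her', 0.013, 0.01))
real	0m8.941s
user	0m23.334s
sys	0m0.460s
```

The unwrapped rims and template fit read 3, 4 and 4 (seven-segment digits), so the wheels need +1, +3 and -2. I'll turn the tool so the shut fingers lie along the selector's x axis, then go over the hundreds wheel.

Emit:
{"method": "apply_moves", "body": {"hand": 0, "moves": [[[0, 0, 0], -7.05], [[0, 0, 0], -7.05], [[0, 0, 0], -7.05], [[0, 0, 0], -7.05], [[0, 0, 0], -7.05]]}}

```text
time_s: 2.02
tcp_pos: [0.1798, -0.5985, 0.2226]
ee_rot: [[-0.611, -0.791, -0.0], [-0.791, 0.611, -0.0], [0.0, 0.0, -1.0]]
wrist_force: [1.1, 0.6, 0.0]
gripper_width: 0.706
gripper_force: 0.0
```

Emit:
{"method": "apply_moves", "body": {"moves": [[[0, 0, 0], -7.05], [[0, 0, 0], -7.05], [[0, 0, 0], -7.05], [[0, 0, 0], -7.05], [[0, 0, 0], -7.05]]}}

```text
time_s: 2.43
tcp_pos: [0.1798, -0.5986, 0.2226]
ee_rot: [[-0.042, -0.999, 0.0], [-0.999, 0.042, -0.0], [0.0, -0.0, -1.0]]
wrist_force: [0.6, -0.3, 0.1]
gripper_width: 0.325
gripper_force: 0.0
```

Emit:
{"method": "apply_moves", "body": {"moves": [[[-0.03, -0.015, 0], 0], [[-0.03, -0.015, 0], 0], [[-0.03, -0.015, 0], 0], [[-0.03, -0.015, 0], 0], [[-0.03, -0.015, 0], 0]]}}

```text
time_s: 2.85
tcp_pos: [0.2624, -0.4511, 0.2226]
ee_rot: [[-0.049, -0.999, 0.0], [-0.999, 0.049, -0.0], [0.0, -0.0, -1.0]]
wrist_force: [0.8, -0.5, -0.7]
gripper_width: 0.02
gripper_force: 0.0
```

Emit:
{"method": "apply_moves", "body": {"moves": [[[-0.03, -0.015, 0], 0], [[-0.03, -0.015, 0], 0], [[-0.03, -0.015, 0], 0], [[-0.03, -0.015, 0], 0], [[-0.03, -0.015, 0], 0]]}}

```text
time_s: 3.27
tcp_pos: [0.3447, -0.3047, 0.2229]
ee_rot: [[-0.049, -0.999, 0.001], [-0.999, 0.049, -0.0], [0.0, -0.001, -1.0]]
wrist_force: [0.7, 0.1, 0.2]
gripper_width: 0.012
gripper_force: 0.0
```

Emit:
{"method": "apply_moves", "body": {"moves": [[[-0.03, -0.015, 0], 0], [[-0.03, -0.015, 0], 0], [[-0.03, -0.015, 0], 0], [[-0.03, -0.015, 0], 0], [[-0.03, -0.015, 0], 0]]}}

```text
time_s: 3.68
tcp_pos: [0.4269, -0.1584, 0.2229]
ee_rot: [[-0.048, -0.999, 0.001], [-0.999, 0.048, -0.0], [0.0, -0.001, -1.0]]
wrist_force: [-0.2, -0.9, -0.1]
gripper_width: 0.006
gripper_force: 0.0
```

Emit:
{"method": "apply_moves", "body": {"moves": [[[-0.03, -0.015, 0], 0], [[-0.03, -0.015, 0], 0], [[-0.03, -0.015, 0], 0], [[-0.03, -0.015, 0], 0], [[0, 0, 0], 0]]}}

```text
time_s: 4.1
tcp_pos: [0.495, -0.0393, 0.2227]
ee_rot: [[-0.044, -0.999, 0.002], [-0.999, 0.044, 0.0], [-0.001, -0.002, -1.0]]
wrist_force: [0.6, 0.3, 1.4]
gripper_width: 0.001
gripper_force: 0.0
```

```bash
cat > st.py <<'E'
from h import *
def loc(s):
    o=np.array([.5073,-.0622]);C,S=np.cos(-.0481),np.sin(-.0481);p=np.array(s["tcp_pos"]);d=p[:2]-o
    return np.array([C*d[0]+S*d[1],-S*d[0]+C*d[1],p[2]])
if __name__=="__main__":
    s=r.sense();R=np.array(s["ee_rot"]);print(s["time_s"],"sel xyz mm",(loc(s)*1000).round(2),"heading",np.degrees(np.arctan2(R[1,1],R[0,1])).round(2),"tilt",R[:2,2].round(4),"F",np.round(s["wrist_force"],2),"w",s["gripper_width"])
E
python3 st.py
```

```text
4.1 sel xyz mm [-13.38  22.33 222.67] heading 177.5 tilt [0.0023 0.0004] F [0.63 0.33 1.39] w 0.0009028752347841888
```

Emit:
{"method": "apply_moves", "body": {"moves": [[[0, -0.003, 0.03], 0], [[0, 0, 0.03], 0], [[0, 0, 0.03], 0], [[0, 0, 0.03], 0], [[0, 0, 0], 0]]}}

```text
time_s: 4.52
tcp_pos: [0.4907, -0.0439, 0.0974]
ee_rot: [[-0.05, -0.999, -0.012], [-0.999, 0.05, -0.001], [0.002, 0.012, -1.0]]
wrist_force: [-1.7, -0.6, -0.6]
gripper_width: 0.005
gripper_force: 0.0
```

Emit:
{"method": "apply_moves", "body": {"moves": [[[0, 0, 0.002], 0], [[0, 0, 0.002], 0], [[0, 0, 0.002], 0], [[0, 0, 0], 0], [[0, 0, 0], 0]]}}

```text
time_s: 4.93
tcp_pos: [0.4959, -0.0431, 0.0978]
ee_rot: [[-0.048, -0.999, 0.003], [-0.999, 0.048, 0.001], [-0.001, -0.003, -1.0]]
wrist_force: [0.8, -0.3, -0.4]
gripper_width: 0.003
gripper_force: 0.0
```

```bash
python3 st.py
python3 - <<'E'
from h import *
a=imaging.capture("top")["frame"][150:270,240:440];b=imaging.capture("side")["frame"][170:290,230:430]
cv2.imwrite("pics/d.png",np.hstack([cv2.resize(x,(400,240),interpolation=cv2.INTER_CUBIC) for x in(a,b)]))
E
```

```text
4.9333 sel xyz mm [-12.33  18.53  97.8 ] heading 177.22 tilt [0.0026 0.0005] F [ 0.82 -0.28 -0.37] w 0.0034780139817082137
```

View pics/d.png

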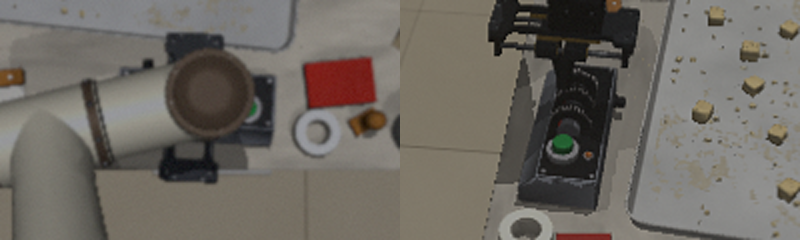

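The fingers stand over the middle wheel. In the side view they sit near the front of the row, with nothing touched. I'll centre on it and feel down slowly.

Emit:
{"method": "apply_moves", "body": {"moves": [[[-0.0035, -0.001, 0], 0], [[0, 0, 0.001], 0], [[0, 0, 0.001], 0], [[0, 0, 0.001], 0], [[0, 0, 0], 0]]}}

```text
time_s: 5.45
tcp_pos: [0.4961, -0.0397, 0.0932]
ee_rot: [[-0.048, -0.999, -0.001], [-0.999, 0.048, -0.0], [0.0, 0.001, -1.0]]
wrist_force: [-0.0, 0.5, 0.3]
gripper_width: 0.007
gripper_force: 0.0
```

```bash
python3 st.py
```

```text
5.45 sel xyz mm [-12.31  21.9   93.21] heading 177.22 tilt [-0.0007 -0.0001] F [-0.02  0.49  0.32] w 0.006767125636613872
```

Emit:
{"method": "apply_moves", "body": {"moves": [[[0, 0, 0], 0], [[0, 0, 0], 0], [[0, 0, 0], 0], [[0, 0, 0], 0], [[0, 0, 0], 0]]}}

```text
time_s: 5.87
tcp_pos: [0.4963, -0.0398, 0.0936]
ee_rot: [[-0.049, -0.999, 0.0], [-0.999, 0.049, 0.0], [-0.0, -0.0, -1.0]]
wrist_force: [0.5, -0.4, -0.1]
gripper_width: 0.006
gripper_force: 0.0
```

```bash
python3 st.py
```

```text
5.8667 sel xyz mm [-12.06  21.88  93.56] heading 177.22 tilt [0. 0.] F [ 0.52 -0.4  -0.14] w 0.006202886453753601
```

Emit:
{"method": "apply_moves", "body": {"moves": [[[0, 0, 0.0005], 0], [[0, 0, 0.0005], 0], [[0, 0, 0.0005], 0], [[0, 0, 0], 0], [[0, 0, 0], 0]]}}

```text
time_s: 6.28
tcp_pos: [0.4963, -0.0398, 0.092]
ee_rot: [[-0.049, -0.999, -0.0], [-0.999, 0.049, -0.0], [0.0, 0.0, -1.0]]
wrist_force: [-0.7, -0.2, 0.2]
gripper_width: 0.008
gripper_force: 0.0
```

Emit:
{"method": "apply_moves", "body": {"moves": [[[0, 0, 0.0005], 0], [[0, 0, 0.0005], 0], [[0, 0, 0], 0], [[0, 0, 0], 0], [[0, 0, 0], 0]]}}

```text
time_s: 6.7
tcp_pos: [0.4963, -0.0398, 0.091]
ee_rot: [[-0.049, -0.999, -0.0], [-0.999, 0.049, -0.0], [0.0, 0.0, -1.0]]
wrist_force: [-0.0, -0.2, 0.1]
gripper_width: 0.005
gripper_force: 0.0
```

Emit:
{"method": "apply_moves", "body": {"moves": [[[0, 0, 0.0005], 0], [[0, 0, 0.0005], 0], [[0, 0, 0], 0], [[0, 0, 0], 0], [[0, 0, 0], 0]]}}

```text
time_s: 7.12
tcp_pos: [0.4963, -0.0398, 0.09]
ee_rot: [[-0.049, -0.999, -0.0], [-0.999, 0.049, -0.0], [0.0, 0.0, -1.0]]
wrist_force: [0.3, 0.3, -0.2]
gripper_width: 0.006
gripper_force: 0.0
```

Emit:
{"method": "apply_moves", "body": {"moves": [[[0, 0, 0.0005], 0], [[0, 0, 0.0005], 0], [[0, 0, 0], 0], [[0, 0, 0], 0]]}}

```text
time_s: 7.45
tcp_pos: [0.4963, -0.0398, 0.089]
ee_rot: [[-0.049, -0.999, -0.0], [-0.999, 0.049, -0.0], [0.0, 0.0, -1.0]]
wrist_force: [0.1, -0.4, 0.4]
gripper_width: 0.008
gripper_force: 0.0
```

Emit:
{"method": "apply_moves", "body": {"moves": [[[0, 0, 0.0005], 0], [[0, 0, 0.0005], 0], [[0, 0, 0], 0], [[0, 0, 0], 0]]}}

```text
time_s: 7.78
tcp_pos: [0.4964, -0.0397, 0.0883]
ee_rot: [[-0.048, -0.999, 0.0], [-0.999, 0.048, -0.0], [-0.0, -0.0, -1.0]]
wrist_force: [-0.3, 0.1, 0.9]
gripper_width: 0.008
gripper_force: 1.1
```

Emit:
{"method": "apply_moves", "body": {"moves": [[[0, 0, 0.0005], 0], [[0, 0, 0.0005], 0], [[0, 0, 0], 0], [[0, 0, 0], 0]]}}

```text
time_s: 8.12
tcp_pos: [0.4964, -0.0397, 0.087]
ee_rot: [[-0.049, -0.999, 0.0], [-0.999, 0.049, 0.0], [-0.0, -0.0, -1.0]]
wrist_force: [-0.2, 0.4, 1.7]
gripper_width: 0.002
gripper_force: 0.5
```

```bash
python3 st.py
```

```text
8.1167 sel xyz mm [-11.99  21.9   86.99] heading 177.22 tilt [0.0001 0.    ] F [-0.16  0.35  1.67] w 0.0018052044292088483
```

Emit:
{"method": "apply_moves", "body": {"moves": [[[0, 0, 0.0005], 0], [[0, 0, 0], 0], [[0, 0, 0], 0]]}}

```text
time_s: 8.37
tcp_pos: [0.4964, -0.0397, 0.0867]
ee_rot: [[-0.048, -0.999, 0.0], [-0.999, 0.048, -0.0], [-0.0, -0.0, -1.0]]
wrist_force: [-0.6, 0.3, 3.1]
gripper_width: 0.003
gripper_force: 1.5
```

```bash
python3 st.py
```

```text
8.3667 sel xyz mm [-11.92  21.93  86.74] heading 177.23 tilt [ 0.0003 -0.    ] F [-0.64  0.31  3.09] w 0.0026532232249208776
```

Emit:
{"method": "apply_moves", "body": {"moves": [[[0, 0, 0.0005], 0], [[0, 0, 0], 0], [[0, 0, 0], 0]]}}

```text
time_s: 8.62
tcp_pos: [0.4965, -0.0397, 0.0864]
ee_rot: [[-0.048, -0.999, 0.001], [-0.999, 0.048, -0.0], [0.0, -0.001, -1.0]]
wrist_force: [-0.8, 1.1, 5.5]
gripper_width: 0.002
gripper_force: 2.5
```

```bash
python3 st.py
```

```text
8.6167 sel xyz mm [-11.86  21.92  86.4 ] heading 177.23 tilt [ 0.0005 -0.    ] F [-0.81  1.07  5.53] w 0.002183785370987785
```

Emit:
{"method": "apply_moves", "body": {"moves": [[[0, 0, 0.0005], 0], [[0, 0, 0.0005], 0], [[0, 0, 0.0005], 0], [[0, 0, 0], 0], [[0, 0, 0], 0]]}}

```text
time_s: 9.03
tcp_pos: [0.4967, -0.0398, 0.0853]
ee_rot: [[-0.048, -0.999, 0.001], [-0.999, 0.048, -0.0], [0.0, -0.001, -1.0]]
wrist_force: [-2.5, -0.4, 8.0]
gripper_width: 0.007
gripper_force: 4.4
```

Emit:
{"method": "apply_moves", "body": {"moves": [[[0, 0, 0.0005], 0], [[0, 0, 0], 0], [[0, 0, 0], 0]]}}

```text
time_s: 9.28
tcp_pos: [0.4968, -0.0398, 0.0849]
ee_rot: [[-0.048, -0.999, 0.001], [-0.999, 0.048, -0.0], [0.0, -0.001, -1.0]]
wrist_force: [-1.8, 1.1, 7.8]
gripper_width: 0.006
gripper_force: 4.1
```

Emit:
{"method": "apply_moves", "body": {"moves": [[[0, 0, 0.0005], 0], [[0, 0, 0], 0], [[0, 0, 0], 0]]}}

```text
time_s: 9.53
tcp_pos: [0.4968, -0.0398, 0.0845]
ee_rot: [[-0.048, -0.999, 0.001], [-0.999, 0.048, -0.0], [0.0, -0.001, -1.0]]
wrist_force: [-2.3, -0.4, 8.2]
gripper_width: 0.005
gripper_force: 4.4
```

```bash
python3 st.py
```

```text
9.5333 sel xyz mm [-11.61  21.85  84.48] heading 177.25 tilt [ 0.0012 -0.0002] F [-2.34 -0.4   8.25] w 0.005102972040323379
```

The sideways force shows the tip edge meeting the rim well before the crown. I'll lift, move nearer to the crown and press again.

Emit:
{"method": "apply_moves", "body": {"moves": [[[0, 0, -0.003], 0], [[0, 0, -0.003], 0], [[0, -0.005, 0], 0], [[0, 0, 0], 0], [[0, 0, 0], 0]]}}

```text
time_s: 9.95
tcp_pos: [0.5013, -0.04, 0.089]
ee_rot: [[-0.049, -0.999, -0.001], [-0.999, 0.049, 0.0], [0.0, 0.001, -1.0]]
wrist_force: [-0.1, -0.0, 0.3]
gripper_width: 0.004
gripper_force: 0.0
```

Emit:
{"method": "apply_moves", "body": {"moves": [[[0, 0, 0], 0], [[0, 0, 0.0005], 0], [[0, 0, 0.0005], 0], [[0, 0, 0], 0], [[0, 0, 0], 0]]}}

```text
time_s: 10.37
tcp_pos: [0.5012, -0.04, 0.0884]
ee_rot: [[-0.049, -0.999, -0.0], [-0.999, 0.049, -0.0], [0.0, 0.0, -1.0]]
wrist_force: [-0.2, -0.2, -0.3]
gripper_width: 0.008
gripper_force: 0.0
```

```bash
python3 st.py
```

```text
10.3667 sel xyz mm [-7.16 21.89 88.44] heading 177.22 tilt [-0.0003 -0.    ] F [-0.22 -0.15 -0.28] w 0.008037882785940139
```

Emit:
{"method": "apply_moves", "body": {"moves": [[[0, 0, 0.0005], 0], [[0, 0, 0.0005], 0], [[0, 0, 0], 0], [[0, 0, 0], 0]]}}

```text
time_s: 10.7
tcp_pos: [0.5013, -0.04, 0.0876]
ee_rot: [[-0.049, -0.999, 0.0], [-0.999, 0.049, 0.0], [-0.0, -0.0, -1.0]]
wrist_force: [0.1, -0.2, 0.2]
gripper_width: 0.006
gripper_force: 0.1
```

Emit:
{"method": "apply_moves", "body": {"moves": [[[0, 0, 0.0005], 0], [[0, 0, 0.0005], 0], [[0, 0, 0], 0], [[0, 0, 0], 0]]}}

```text
time_s: 11.03
tcp_pos: [0.5016, -0.04, 0.087]
ee_rot: [[-0.048, -0.999, 0.001], [-0.999, 0.048, -0.0], [-0.0, -0.001, -1.0]]
wrist_force: [-1.2, -0.3, 4.8]
gripper_width: 0.003
gripper_force: 2.4
```

```bash
python3 st.py
```

```text
11.0333 sel xyz mm [-6.8  21.91 87.02] heading 177.23 tilt [ 0.0008 -0.    ] F [-1.23 -0.29  4.81] w 0.003007475279243759
```

Emit:
{"method": "apply_moves", "body": {"moves": [[[0, 0, 0.0005], 0], [[0, 0, 0.0005], 0], [[0, 0, 0.0005], 0], [[0, 0, 0.0005], 0], [[0, 0, 0], 0]]}}

```text
time_s: 11.45
tcp_pos: [0.5025, -0.04, 0.0857]
ee_rot: [[-0.048, -0.999, 0.003], [-0.999, 0.048, -0.0], [0.0, -0.003, -1.0]]
wrist_force: [-1.0, -0.5, 8.0]
gripper_width: 0.007
gripper_force: 4.2
```

Emit:
{"method": "apply_moves", "body": {"moves": [[[0, 0, 0.0005], 0], [[0, 0, 0], 0], [[0, 0, 0], 0]]}}

```text
time_s: 11.7
tcp_pos: [0.5027, -0.04, 0.0855]
ee_rot: [[-0.048, -0.999, 0.003], [-0.999, 0.048, -0.0], [0.0, -0.003, -1.0]]
wrist_force: [-1.0, -1.3, 9.5]
gripper_width: 0.007
gripper_force: 4.4
```

Emit:
{"method": "apply_moves", "body": {"moves": [[[0, 0, 0.0005], 0], [[0, 0, 0], 0], [[0, 0, 0], 0]]}}

```text
time_s: 11.95
tcp_pos: [0.5029, -0.04, 0.0851]
ee_rot: [[-0.048, -0.999, 0.004], [-0.999, 0.048, -0.0], [0.0, -0.004, -1.0]]
wrist_force: [-0.4, -0.7, 9.3]
gripper_width: 0.008
gripper_force: 4.7
```

```bash
python3 st.py
```

```text
11.95 sel xyz mm [-5.43 21.94 85.13] heading 177.28 tilt [ 0.0038 -0.0002] F [-0.39 -0.69  9.33] w 0.007911649851824343
```

Emit:
{"method": "apply_moves", "body": {"moves": [[[0, 0, 0.0005], 0], [[0, 0, 0.0005], 0], [[0, 0, 0], 0], [[0, 0, 0], 0]]}}

```text
time_s: 12.28
tcp_pos: [0.5032, -0.04, 0.0844]
ee_rot: [[-0.047, -0.999, 0.004], [-0.999, 0.047, -0.0], [0.0, -0.004, -1.0]]
wrist_force: [-0.7, 0.3, 11.2]
gripper_width: 0.001
gripper_force: 5.4
```

```bash
python3 st.py
```

```text
12.2833 sel xyz mm [-5.12 21.98 84.45] heading 177.29 tilt [ 0.0045 -0.0003] F [-0.74  0.35 11.18] w 0.001473498212263127
```

Emit:
{"method": "apply_moves", "body": {"moves": [[[0, 0, 0.0005], 0], [[0, 0, 0], 0], [[0, -0.002, 0], 0], [[0, -0.002, 0], 0]]}}

```text
time_s: 12.62
tcp_pos: [0.5078, -0.0402, 0.0844]
ee_rot: [[-0.047, -0.999, 0.006], [-0.999, 0.047, -0.0], [0.0, -0.006, -1.0]]
wrist_force: [0.1, 0.3, 11.4]
gripper_width: 0.005
gripper_force: 5.8
```

```bash
python3 st.py
```

```text
12.6167 sel xyz mm [-0.57 21.95 84.41] heading 177.3 tilt [ 0.0058 -0.0003] F [ 0.09  0.27 11.45] w 0.005406963257177015
```

Emit:
{"method": "apply_moves", "body": {"moves": [[[0, -0.0025, 0.0001], 0], [[0, -0.0025, 0.0002], 0], [[0, -0.0025, 0.0003], 0], [[0, 0, 0], 0]]}}

```text
time_s: 12.95
tcp_pos: [0.5167, -0.0406, 0.0841]
ee_rot: [[-0.047, -0.999, 0.008], [-0.999, 0.047, -0.0], [-0.0, -0.008, -1.0]]
wrist_force: [1.2, -1.1, 11.3]
gripper_width: 0.003
gripper_force: 5.6
```

```bash
python3 st.py
```

```text
12.95 sel xyz mm [ 8.33 22.05 84.14] heading 177.33 tilt [ 0.0082 -0.0004] F [ 1.22 -1.09 11.31] w 0.002787739839539906
```

Emit:
{"method": "apply_moves", "body": {"moves": [[[0, -0.002, 0.0003], 0], [[0, -0.002, 0.0004], 0], [[0, 0, 0], 0]]}}

```text
time_s: 13.2
tcp_pos: [0.5213, -0.0407, 0.0836]
ee_rot: [[-0.046, -0.999, 0.01], [-0.999, 0.046, -0.0], [-0.0, -0.01, -1.0]]
wrist_force: [2.3, -3.0, 11.0]
gripper_width: 0.006
gripper_force: 5.4
```

```bash
python3 st.py
```

```text
13.2 sel xyz mm [12.92 22.12 83.56] heading 177.34 tilt [ 0.0096 -0.0003] F [ 2.29 -3.   11.02] w 0.006089505051973449
```

Emit:
{"method": "apply_moves", "body": {"moves": [[[0, 0, -0.004], 0], [[0, 0, -0.005], 0], [[0, 0.012, -0.004], 0], [[0, 0.013, 0], 0], [[0, 0, 0], 0]]}}

```text
time_s: 13.62
tcp_pos: [0.488, -0.0398, 0.0931]
ee_rot: [[-0.05, -0.999, -0.004], [-0.999, 0.05, 0.0], [-0.0, 0.004, -1.0]]
wrist_force: [-1.2, 0.3, -0.7]
gripper_width: 0.0
gripper_force: 0.0
```

```bash
cat > side.py <<'E'
from rd import *
from multiprocessing import Pool
from st import loc
def f(a): return [(round(v[0]/36,2),round(v[1],2),v[3][0]) for v in read([(a[0],(.5067,-.0625))],-.0481,a[1],fonts=("seg",))]
if __name__=="__main__":
    s=shots("side",3);cv2.imwrite("pics/last.png",s["frame"])
    with Pool(3) as p:
        for y,o in zip("htu",p.map(f,[(s,.058),(s,.022),(s,-.014)])): print(y,o)
    q=r.sense();print(q["time_s"],(loc(q)*1000).round(2),np.round(q["wrist_force"],2))
E
python3 side.py
```

```text
h [(1.19, np.float64(0.7), 'seg'), (3.03, np.float64(0.66), 'seg'), (7.53, np.float64(0.6), 'seg'), (8.94, np.float64(0.59), 'seg')]
t [(4.94, np.float64(0.7), 'seg'), (0.94, np.float64(0.6), 'seg'), (7.94, np.float64(0.57), 'seg'), (3.94, np.float64(0.56), 'seg')]
u [(3.94, np.float64(0.75), 'seg'), (-0.06, np.float64(0.69), 'seg'), (7.11, np.float64(0.57), 'seg'), (1.19, np.float64(0.54), 'seg')]
13.7667 [-16.82  21.93  93.67] [ 0.63  0.51 -0.57]
```

Tens went 4→5 exactly, so the recipe works. I'll repeat the stroke.

Emit:
{"method": "apply_moves", "body": {"moves": [[[0, -0.004, 0.0], 0], [[0, -0.004, 0.0025], 0], [[0, 0, 0.0025], 0], [[0, 0, 0], 0], [[0, 0, 0], 0]]}}

```text
time_s: 14.18
tcp_pos: [0.4996, -0.04, 0.0882]
ee_rot: [[-0.049, -0.999, -0.001], [-0.999, 0.049, -0.0], [0.0, 0.001, -1.0]]
wrist_force: [-0.1, -0.7, 0.0]
gripper_width: 0.008
gripper_force: 0.0
```

```bash
python3 st.py
```

```text
14.1833 sel xyz mm [-8.74 21.76 88.15] heading 177.2 tilt [-0.0013 -0.0002] F [-0.09 -0.7   0.04] w 0.00835524959148831
```

Emit:
{"method": "apply_moves", "body": {"moves": [[[0, 0, 0.0008], 0], [[0, 0, 0.0008], 0], [[0, 0, 0.0008], 0], [[0, 0, 0.0008], 0], [[0, 0, 0.0008], 0]]}}

```text
time_s: 14.6
tcp_pos: [0.5005, -0.04, 0.0859]
ee_rot: [[-0.048, -0.999, 0.002], [-0.999, 0.048, -0.0], [0.0, -0.002, -1.0]]
wrist_force: [-1.1, 0.3, 8.3]
gripper_width: 0.004
gripper_force: 3.9
```

Emit:
{"method": "apply_moves", "body": {"moves": [[[0, 0, 0.0008], 0], [[0, 0, 0.0008], 0], [[0, 0, 0.0008], 0], [[0, 0, 0], 0], [[0, 0, 0], 0]]}}

```text
time_s: 15.02
tcp_pos: [0.5014, -0.04, 0.0845]
ee_rot: [[-0.047, -0.999, 0.004], [-0.999, 0.047, -0.0], [0.0, -0.004, -1.0]]
wrist_force: [-0.4, -1.9, 11.1]
gripper_width: -0.001
gripper_force: 5.3
```

```bash
python3 st.py
```

```text
15.0167 sel xyz mm [-6.92 21.91 84.46] heading 177.29 tilt [ 0.004  -0.0004] F [-0.44 -1.86 11.13] w -0.0014201238478594742
```

Emit:
{"method": "apply_moves", "body": {"moves": [[[0, 0, 0.0006], 0], [[0, 0, 0], 0], [[0, -0.002, 0], 0], [[0, -0.002, 0], 0], [[0, -0.0025, 0], 0]]}}

```text
time_s: 15.43
tcp_pos: [0.5088, -0.0403, 0.0844]
ee_rot: [[-0.047, -0.999, 0.006], [-0.999, 0.047, -0.0], [0.0, -0.006, -1.0]]
wrist_force: [-0.9, -0.8, 11.2]
gripper_width: 0.002
gripper_force: 5.6
```

Emit:
{"method": "apply_moves", "body": {"moves": [[[0, -0.0025, 0.0001], 0], [[0, -0.0025, 0.0003], 0], [[0, -0.002, 0.0003], 0], [[0, -0.0015, 0.0004], 0], [[0, 0, 0], 0]]}}

```text
time_s: 15.85
tcp_pos: [0.5191, -0.0407, 0.0838]
ee_rot: [[-0.046, -0.999, 0.009], [-0.999, 0.046, -0.0], [-0.0, -0.009, -1.0]]
wrist_force: [1.6, -1.5, 10.0]
gripper_width: 0.007
gripper_force: 5.6
```

```bash
python3 st.py
```

```text
15.85 sel xyz mm [10.72 22.04 83.81] heading 177.35 tilt [ 0.0094 -0.0004] F [ 1.59 -1.53  9.97] w 0.0068685578127523975
```

Emit:
{"method": "apply_moves", "body": {"moves": [[[0, 0, -0.005], 0], [[0, 0, -0.005], 0], [[0, 0.0075, 0], 0], [[0, 0.0075, 0], 0], [[0, 0, 0.002], 0]]}}

```text
time_s: 16.27
tcp_pos: [0.4972, -0.0401, 0.0881]
ee_rot: [[-0.049, -0.999, -0.003], [-0.999, 0.049, 0.0], [-0.0, 0.003, -1.0]]
wrist_force: [0.0, 0.5, 0.5]
gripper_width: 0.008
gripper_force: 0.0
```

Emit:
{"method": "apply_moves", "body": {"moves": [[[0, 0, 0], 0], [[0, 0, 0], 0]]}}

```text
time_s: 16.43
tcp_pos: [0.4993, -0.0399, 0.0882]
ee_rot: [[-0.048, -0.999, -0.001], [-0.999, 0.048, -0.0], [0.0, 0.001, -1.0]]
wrist_force: [1.0, -0.1, 0.0]
gripper_width: 0.003
gripper_force: 0.0
```

```bash
python3 side.py
```

```text
h [(1.61, np.float64(0.68), 'seg'), (7.61, np.float64(0.56), 'seg'), (1.11, np.float64(0.55), 'seg'), (5.28, np.float64(0.51), 'seg')]
t [(7.94, np.float64(0.58), 'seg'), (1.86, np.float64(0.58), 'seg'), (0.86, np.float64(0.47), 'seg'), (4.61, np.float64(0.47), 'seg')]
u [(3.94, np.float64(0.75), 'seg'), (-0.06, np.float64(0.68), 'seg'), (7.11, np.float64(0.56), 'seg'), (1.19, np.float64(0.53), 'seg')]
16.5833 [-8.44 21.93 88.45] [-0.16 -0.39  0.47]
```

Emit:
{"method": "apply_moves", "body": {"moves": [[[0, 0, 0.0008], 0], [[0, 0, 0.0008], 0], [[0, 0, 0.0008], 0], [[0, 0, 0.0008], 0], [[0, 0, 0.0008], 0]]}}

```text
time_s: 17.0
tcp_pos: [0.5008, -0.0399, 0.0857]
ee_rot: [[-0.048, -0.999, 0.002], [-0.999, 0.048, -0.0], [0.0, -0.002, -1.0]]
wrist_force: [-2.1, 0.3, 8.3]
gripper_width: 0.006
gripper_force: 4.0
```

Emit:
{"method": "apply_moves", "body": {"moves": [[[0, 0, 0.0008], 0], [[0, 0, 0.0008], 0], [[0, 0, 0.0008], 0], [[0, 0, 0], 0], [[0, 0, 0.0006], 0]]}}

```text
time_s: 17.42
tcp_pos: [0.5018, -0.04, 0.084]
ee_rot: [[-0.047, -0.999, 0.005], [-0.999, 0.047, -0.0], [0.0, -0.005, -1.0]]
wrist_force: [-2.3, -0.2, 15.1]
gripper_width: 0.001
gripper_force: 7.9
```

Emit:
{"method": "apply_moves", "body": {"moves": [[[0, 0, 0], 0], [[0, -0.002, 0], 0], [[0, -0.002, 0], 0], [[0, -0.0025, 0], 0], [[0, -0.0025, 0.0001], 0]]}}

```text
time_s: 17.83
tcp_pos: [0.5118, -0.0404, 0.0844]
ee_rot: [[-0.047, -0.999, 0.007], [-0.999, 0.047, -0.0], [0.0, -0.007, -1.0]]
wrist_force: [-0.0, -0.2, 13.2]
gripper_width: 0.007
gripper_force: 6.4
```

Emit:
{"method": "apply_moves", "body": {"moves": [[[0, -0.0025, 0.0003], 0], [[0, -0.002, 0.0003], 0], [[0, -0.0015, 0.0004], 0], [[0, 0, 0], 0]]}}

```text
time_s: 18.17
tcp_pos: [0.5193, -0.0407, 0.0837]
ee_rot: [[-0.046, -0.999, 0.01], [-0.999, 0.046, -0.0], [-0.0, -0.01, -1.0]]
wrist_force: [2.0, -1.3, 11.2]
gripper_width: 0.0
gripper_force: 5.6
```

```bash
python3 st.py
```

```text
18.1667 sel xyz mm [11.   22.09 83.72] heading 177.35 tilt [ 0.0098 -0.0004] F [ 1.99 -1.31 11.23] w 0.0003408944434873206
```

Emit:
{"method": "apply_moves", "body": {"moves": [[[0, 0, -0.005], 0], [[0, 0, -0.0065], 0], [[-0.012, 0.005, -0.005], 0], [[-0.012, 0.005, 0], 0], [[-0.012, 0.005, 0], 0]]}}

```text
time_s: 18.58
tcp_pos: [0.5011, -0.0037, 0.0971]
ee_rot: [[-0.05, -0.999, -0.0], [-0.999, 0.05, 0.0], [-0.0, 0.0, -1.0]]
wrist_force: [-0.3, 0.7, -0.2]
gripper_width: 0.007
gripper_force: 0.0
```

Emit:
{"method": "apply_moves", "body": {"moves": [[[0, 0, 0], 0], [[0, 0, 0], 0]]}}

```text
time_s: 18.75
tcp_pos: [0.5011, -0.0037, 0.0969]
ee_rot: [[-0.047, -0.999, -0.001], [-0.999, 0.047, -0.0], [0.0, 0.001, -1.0]]
wrist_force: [-0.6, -0.4, -0.0]
gripper_width: 0.005
gripper_force: 0.0
```

```bash
python3 side.py
```

```text
h [(1.69, np.float64(0.6), 'seg'), (0.69, np.float64(0.55), 'seg'), (8.11, np.float64(0.54), 'seg'), (4.69, np.float64(0.53), 'seg')]
t [(7.03, np.float64(0.74), 'seg'), (0.03, np.float64(0.62), 'seg'), (3.69, np.float64(0.61), 'seg'), (1.11, np.float64(0.56), 'seg')]
u [(3.94, np.float64(0.76), 'seg'), (-0.06, np.float64(0.69), 'seg'), (1.19, np.float64(0.59), 'seg'), (7.11, np.float64(0.59), 'seg')]
18.9 [-8.51 57.51 96.89] [0.06 0.03 0.27]
```

Tens reads 7. Now the hundreds wheel: I'll feel down for its crown.

Emit:
{"method": "apply_moves", "body": {"moves": [[[0, 0, 0.001], 0], [[0, 0, 0.001], 0], [[0, 0, 0.001], 0], [[0, 0, 0], 0]]}}

```text
time_s: 19.23
tcp_pos: [0.5014, -0.0042, 0.0937]
ee_rot: [[-0.049, -0.999, -0.001], [-0.999, 0.049, -0.0], [0.0, 0.001, -1.0]]
wrist_force: [-0.5, -0.6, 0.2]
gripper_width: 0.009
gripper_force: 0.0
```

Emit:
{"method": "apply_moves", "body": {"moves": [[[0, 0, 0.0006], 0], [[0, 0, 0.0006], 0], [[0, 0, 0.0006], 0], [[0, 0, 0], 0]]}}

```text
time_s: 19.57
tcp_pos: [0.5015, -0.004, 0.0921]
ee_rot: [[-0.049, -0.999, -0.0], [-0.999, 0.049, -0.0], [0.0, 0.0, -1.0]]
wrist_force: [-0.1, -0.3, 0.1]
gripper_width: 0.004
gripper_force: 0.0
```

Emit:
{"method": "apply_moves", "body": {"moves": [[[0, 0, 0.0006], 0], [[0, 0, 0.0006], 0], [[0, 0, 0], 0]]}}

```text
time_s: 19.82
tcp_pos: [0.5017, -0.0039, 0.0912]
ee_rot: [[-0.048, -0.999, 0.0], [-0.999, 0.048, -0.0], [0.0, -0.0, -1.0]]
wrist_force: [0.2, 0.2, 0.6]
gripper_width: 0.004
gripper_force: 0.7
```

Emit:
{"method": "apply_moves", "body": {"moves": [[[0, 0, 0.0008], 0], [[0, 0, 0.0008], 0], [[0, 0, 0.0008], 0], [[0, 0, 0.0008], 0], [[0, 0, 0], 0]]}}

```text
time_s: 20.23
tcp_pos: [0.5026, -0.004, 0.0892]
ee_rot: [[-0.048, -0.999, 0.003], [-0.999, 0.048, -0.0], [0.0, -0.003, -1.0]]
wrist_force: [-1.4, -0.6, 9.2]
gripper_width: 0.004
gripper_force: 4.3
```

Emit:
{"method": "apply_moves", "body": {"moves": [[[0, 0, 0.0006], 0], [[0, 0, 0.0006], 0], [[0, 0, 0], 0], [[0, 0, 0], 0]]}}

```text
time_s: 20.57
tcp_pos: [0.503, -0.0039, 0.0885]
ee_rot: [[-0.047, -0.999, 0.004], [-0.999, 0.047, -0.0], [-0.0, -0.004, -1.0]]
wrist_force: [-1.4, -1.7, 9.5]
gripper_width: 0.005
gripper_force: 5.0
```

Emit:
{"method": "apply_moves", "body": {"moves": [[[0, 0, 0.0005], 0], [[0, 0, 0.0], 0], [[0, 0, 0], 0]]}}

```text
time_s: 20.82
tcp_pos: [0.5032, -0.0039, 0.0881]
ee_rot: [[-0.047, -0.999, 0.004], [-0.999, 0.047, -0.0], [-0.0, -0.004, -1.0]]
wrist_force: [-1.9, -0.7, 9.4]
gripper_width: 0.004
gripper_force: 5.3
```

```bash
python3 st.py
```

```text
20.8167 sel xyz mm [-6.91 58.   88.15] heading 177.29 tilt [ 0.0039 -0.0002] F [-1.92 -0.72  9.35] w 0.00402912615281193
```

Emit:
{"method": "apply_moves", "body": {"moves": [[[0, 0, 0.0004], 0], [[0, 0, 0.0004], 0], [[0, 0, 0], 0]]}}

```text
time_s: 21.07
tcp_pos: [0.5036, -0.0039, 0.0878]
ee_rot: [[-0.047, -0.999, 0.005], [-0.999, 0.047, -0.0], [-0.0, -0.005, -1.0]]
wrist_force: [-1.6, -1.5, 12.0]
gripper_width: 0.004
gripper_force: 6.2
```

```bash
python3 st.py
```

```text
21.0667 sel xyz mm [-6.46 58.02 87.82] heading 177.31 tilt [ 0.0049 -0.0002] F [-1.64 -1.52 11.98] w 0.004056147827523056
```

Emit:
{"method": "apply_moves", "body": {"moves": [[[0, 0, 0.0002], 0], [[0, -0.002, 0], 0], [[0, -0.002, 0], 0], [[0, -0.0025, 0], 0], [[0, -0.0025, 0.0001], 0]]}}

```text
time_s: 21.48
tcp_pos: [0.5136, -0.0044, 0.0881]
ee_rot: [[-0.047, -0.999, 0.007], [-0.999, 0.047, -0.0], [-0.0, -0.007, -1.0]]
wrist_force: [-0.2, -0.6, 13.9]
gripper_width: 0.004
gripper_force: 6.9
```

Emit:
{"method": "apply_moves", "body": {"moves": [[[0, -0.0025, 0.0003], 0], [[0, -0.002, 0.0003], 0], [[0, -0.0015, 0.0004], 0], [[0, 0, 0], 0]]}}

```text
time_s: 21.82
tcp_pos: [0.5211, -0.0046, 0.0874]
ee_rot: [[-0.046, -0.999, 0.01], [-0.999, 0.046, -0.0], [-0.0, -0.01, -1.0]]
wrist_force: [2.7, -3.0, 12.1]
gripper_width: 0.007
gripper_force: 6.0
```

```bash
python3 st.py
```

```text
21.8167 sel xyz mm [11.06 58.18 87.39] heading 177.35 tilt [ 0.01 -0.  ] F [ 2.69 -3.02 12.12] w 0.007222159829796038
```

Emit:
{"method": "apply_moves", "body": {"moves": [[[0, 0, -0.005], 0], [[0, 0, -0.005], 0], [[0, 0, -0.004], 0], [[0.018, 0, 0], 0], [[0.018, 0, 0], 0]]}}

```text
time_s: 22.23
tcp_pos: [0.5145, -0.0404, 0.0979]
ee_rot: [[-0.047, -0.999, -0.0], [-0.999, 0.047, 0.0], [-0.0, 0.0, -1.0]]
wrist_force: [0.4, -1.8, -0.6]
gripper_width: 0.004
gripper_force: 0.0
```

Emit:
{"method": "apply_moves", "body": {"moves": [[[0.018, 0, 0], 0], [[0.018, 0, 0], 0], [[0, 0, 0], 0], [[0, 0, 0], 0], [[0, 0, 0], 0]]}}

```text
time_s: 22.65
tcp_pos: [0.5128, -0.0763, 0.0977]
ee_rot: [[-0.049, -0.999, -0.001], [-0.999, 0.049, 0.0], [-0.0, 0.001, -1.0]]
wrist_force: [0.3, 0.2, -0.3]
gripper_width: 0.007
gripper_force: 0.0
```

```bash
python3 st.py
```

```text
22.65 sel xyz mm [  6.14 -13.84  97.75] heading 177.21 tilt [-0.0007  0.0001] F [ 0.29  0.2  -0.32] w 0.0073195114543101875
```

Now the units wheel: feel down at x = +6.

Emit:
{"method": "apply_moves", "body": {"moves": [[[0, -0.001, 0.001], 0], [[0, 0, 0.001], 0], [[0, 0, 0.001], 0], [[0, 0, 0.0008], 0], [[0, 0, 0], 0]]}}

```text
time_s: 23.07
tcp_pos: [0.5139, -0.0764, 0.094]
ee_rot: [[-0.048, -0.999, -0.0], [-0.999, 0.048, -0.0], [0.0, 0.0, -1.0]]
wrist_force: [0.7, 0.0, 0.7]
gripper_width: 0.006
gripper_force: 0.0
```

Emit:
{"method": "apply_moves", "body": {"moves": [[[0, 0, 0.0006], 0], [[0, 0, 0.0006], 0], [[0, 0, 0.0006], 0], [[0, 0, 0], 0]]}}

```text
time_s: 23.4
tcp_pos: [0.5139, -0.0767, 0.0923]
ee_rot: [[-0.049, -0.999, -0.0], [-0.999, 0.049, -0.0], [0.0, 0.0, -1.0]]
wrist_force: [-0.9, 0.0, 0.4]
gripper_width: 0.004
gripper_force: 0.0
```

Emit:
{"method": "apply_moves", "body": {"moves": [[[0, 0, 0.0006], 0], [[0, 0, 0.0006], 0], [[0, 0, 0], 0], [[0, 0, 0], 0]]}}

```text
time_s: 23.73
tcp_pos: [0.514, -0.0767, 0.0912]
ee_rot: [[-0.049, -0.999, -0.0], [-0.999, 0.049, -0.0], [0.0, 0.0, -1.0]]
wrist_force: [-0.2, 0.2, -0.8]
gripper_width: 0.004
gripper_force: 0.0
```

Emit:
{"method": "apply_moves", "body": {"moves": [[[0, 0, 0.0006], 0], [[0, 0, 0.0006], 0], [[0, 0, 0], 0], [[0, 0, 0], 0]]}}

```text
time_s: 24.07
tcp_pos: [0.514, -0.0766, 0.09]
ee_rot: [[-0.049, -0.999, -0.0], [-0.999, 0.049, -0.0], [0.0, 0.0, -1.0]]
wrist_force: [0.2, -0.5, -0.3]
gripper_width: 0.005
gripper_force: 0.0
```

Emit:
{"method": "apply_moves", "body": {"moves": [[[0, 0, 0.0006], 0], [[0, 0, 0.0006], 0], [[0, 0, 0], 0], [[0, 0, 0], 0]]}}

```text
time_s: 24.4
tcp_pos: [0.514, -0.0767, 0.0888]
ee_rot: [[-0.049, -0.999, -0.0], [-0.999, 0.049, -0.0], [0.0, 0.0, -1.0]]
wrist_force: [0.3, 0.7, 0.1]
gripper_width: 0.004
gripper_force: 0.0
```

Emit:
{"method": "apply_moves", "body": {"moves": [[[0, 0, 0.0006], 0], [[0, 0, 0.0006], 0], [[0, 0, 0], 0], [[0, 0, 0], 0]]}}

```text
time_s: 24.73
tcp_pos: [0.514, -0.0766, 0.0876]
ee_rot: [[-0.049, -0.999, -0.0], [-0.999, 0.049, 0.0], [-0.0, 0.0, -1.0]]
wrist_force: [-1.0, 0.1, 0.5]
gripper_width: 0.008
gripper_force: 0.0
```

Emit:
{"method": "apply_moves", "body": {"moves": [[[0, 0, 0.0006], 0], [[0, 0, 0.0006], 0], [[0, 0, 0], 0], [[0, 0, 0], 0]]}}

```text
time_s: 25.07
tcp_pos: [0.5143, -0.0767, 0.0868]
ee_rot: [[-0.048, -0.999, 0.001], [-0.999, 0.048, -0.0], [0.0, -0.001, -1.0]]
wrist_force: [0.6, -0.5, 2.0]
gripper_width: 0.002
gripper_force: 1.2
```

Emit:
{"method": "apply_moves", "body": {"moves": [[[0, 0, 0.0008], 0], [[0, 0, 0.0008], 0], [[0, 0, 0.0008], 0], [[0, 0, 0.0008], 0], [[0, 0, 0], 0]]}}

```text
time_s: 25.48
tcp_pos: [0.5164, -0.0767, 0.0849]
ee_rot: [[-0.047, -0.999, 0.005], [-0.999, 0.047, -0.001], [0.0, -0.005, -1.0]]
wrist_force: [0.7, 0.3, 6.6]
gripper_width: 0.005
gripper_force: 3.8
```

Emit:
{"method": "apply_moves", "body": {"moves": [[[0, 0, 0.0006], 0], [[0, 0, 0.0006], 0], [[0, 0, 0], 0], [[0, 0, 0], 0]]}}

```text
time_s: 25.82
tcp_pos: [0.5173, -0.0767, 0.0843]
ee_rot: [[-0.047, -0.999, 0.007], [-0.999, 0.047, -0.001], [0.0, -0.007, -1.0]]
wrist_force: [1.5, -0.7, 8.8]
gripper_width: 0.005
gripper_force: 4.5
```

```bash
python3 st.py
```

```text
25.8167 sel xyz mm [ 10.66 -14.03  84.32] heading 177.31 tilt [ 0.0073 -0.0006] F [ 1.53 -0.66  8.84] w 0.005366540553517589
```

Emit:
{"method": "apply_moves", "body": {"moves": [[[0, 0.001, 0.0006], 0], [[0, 0, 0.0006], 0], [[0, 0, 0], 0], [[0, 0, 0], 0]]}}

```text
time_s: 26.15
tcp_pos: [0.5168, -0.0767, 0.0836]
ee_rot: [[-0.047, -0.999, 0.009], [-0.999, 0.047, -0.001], [0.0, -0.009, -1.0]]
wrist_force: [2.2, -1.0, 10.8]
gripper_width: 0.006
gripper_force: 5.3
```

```bash
python3 st.py
```

```text
26.15 sel xyz mm [ 10.2  -14.01  83.59] heading 177.33 tilt [ 0.0086 -0.0006] F [ 2.21 -0.97 10.83] w 0.006017797635815681
```

Emit:
{"method": "apply_moves", "body": {"moves": [[[0, 0, 0.0006], 0], [[0, 0, 0], 0], [[0, 0.002, 0], 0], [[0, 0.002, -0.0001], 0], [[0, 0.0025, -0.0002], 0]]}}

```text
time_s: 26.57
tcp_pos: [0.5108, -0.0764, 0.0838]
ee_rot: [[-0.046, -0.999, 0.01], [-0.999, 0.046, -0.001], [0.0, -0.01, -1.0]]
wrist_force: [0.5, -0.7, 12.1]
gripper_width: 0.006
gripper_force: 6.6
```

```bash
python3 st.py
```

```text
26.5667 sel xyz mm [  4.14 -14.02  83.77] heading 177.34 tilt [ 0.0095 -0.0008] F [ 0.5  -0.73 12.14] w 0.006260219930137143
```

Emit:
{"method": "apply_moves", "body": {"moves": [[[0, 0.0025, 0], 0], [[0, 0.0025, 0], 0], [[0, 0.002, 0], 0], [[0, 0.002, 0.0001], 0], [[0, 0, 0], 0]]}}

```text
time_s: 26.98
tcp_pos: [0.5002, -0.0759, 0.0834]
ee_rot: [[-0.047, -0.999, 0.007], [-0.999, 0.047, -0.001], [0.0, -0.007, -1.0]]
wrist_force: [-1.9, -0.4, 13.4]
gripper_width: 0.005
gripper_force: 7.4
```

```bash
python3 st.py
```

```text
26.9833 sel xyz mm [ -6.43 -14.06  83.4 ] heading 177.32 tilt [ 0.0067 -0.0006] F [-1.89 -0.36 13.45] w 0.005271760667816255
```

Emit:
{"method": "apply_moves", "body": {"moves": [[[0, 0, -0.005], 0], [[0, 0, -0.005], 0], [[0, -0.0075, 0], 0], [[0, -0.008, 0], 0], [[0, 0, 0.002], 0]]}}

```text
time_s: 27.4
tcp_pos: [0.5152, -0.0766, 0.0883]
ee_rot: [[-0.048, -0.999, 0.002], [-0.999, 0.048, -0.0], [0.0, -0.002, -1.0]]
wrist_force: [0.2, 0.2, 0.4]
gripper_width: 0.006
gripper_force: 0.0
```

Emit:
{"method": "apply_moves", "body": {"moves": [[[0, 0, 0], 0], [[0, 0, 0], 0]]}}

```text
time_s: 27.57
tcp_pos: [0.5125, -0.0767, 0.0875]
ee_rot: [[-0.049, -0.999, -0.002], [-0.999, 0.049, -0.0], [0.0, 0.002, -1.0]]
wrist_force: [-1.1, -0.4, -0.8]
gripper_width: 0.007
gripper_force: 0.0
```

```bash
python3 side.py
```

```text
h [(7.19, np.float64(0.46), 'seg'), (2.86, np.float64(0.45), 'seg'), (8.86, np.float64(0.44), 'seg'), (5.19, np.float64(0.38), 'seg')]
t [(2.53, np.float64(0.53), 'seg'), (8.53, np.float64(0.49), 'seg'), (1.86, np.float64(0.49), 'seg'), (5.19, np.float64(0.45), 'seg')]
u [(2.78, np.float64(0.59), 'seg'), (8.78, np.float64(0.58), 'seg'), (5.44, np.float64(0.47), 'seg'), (3.28, np.float64(0.39), 'seg')]
27.7167 [  6.05 -14.17  88.07] [-0.06  0.61 -0.17]
```

Emit:
{"method": "apply_moves", "body": {"moves": [[[0, 0, 0.0008], 0], [[0, 0, 0.0008], 0], [[0, 0, 0.0008], 0], [[0, 0, 0.0008], 0], [[0, 0, 0.0008], 0]]}}

```text
time_s: 28.13
tcp_pos: [0.5143, -0.0766, 0.0856]
ee_rot: [[-0.048, -0.999, 0.003], [-0.999, 0.048, -0.0], [0.0, -0.003, -1.0]]
wrist_force: [0.4, -0.1, 7.5]
gripper_width: 0.007
gripper_force: 3.5
```

Emit:
{"method": "apply_moves", "body": {"moves": [[[0, 0, 0.0008], 0], [[0, 0, 0.0008], 0], [[0, 0, 0.0008], 0], [[0, 0, 0.0006], 0], [[0, 0, 0], 0]]}}

```text
time_s: 28.55
tcp_pos: [0.5165, -0.0767, 0.084]
ee_rot: [[-0.047, -0.999, 0.008], [-0.999, 0.047, -0.001], [0.0, -0.008, -1.0]]
wrist_force: [1.4, -0.8, 10.0]
gripper_width: 0.005
gripper_force: 5.0
```

```bash
python3 st.py
```

```text
28.55 sel xyz mm [  9.84 -14.05  84.01] heading 177.32 tilt [ 0.0078 -0.0007] F [ 1.37 -0.78 10.04] w 0.004671682388570676
```

Emit:
{"method": "apply_moves", "body": {"moves": [[[0, 0, 0.0006], 0], [[0, 0, 0.0004], 0], [[0, 0.002, 0], 0], [[0, 0.002, -0.0001], 0], [[0, 0.0025, -0.0002], 0]]}}

```text
time_s: 28.97
tcp_pos: [0.5104, -0.0764, 0.0838]
ee_rot: [[-0.046, -0.999, 0.009], [-0.999, 0.046, -0.001], [0.0, -0.009, -1.0]]
wrist_force: [-0.2, -1.9, 11.5]
gripper_width: 0.005
gripper_force: 5.9
```

Emit:
{"method": "apply_moves", "body": {"moves": [[[0, 0.0025, 0], 0], [[0, 0.0025, 0], 0], [[0, 0.002, 0], 0], [[0, 0.002, 0.0001], 0], [[0, 0, 0], 0]]}}

```text
time_s: 29.38
tcp_pos: [0.4999, -0.0759, 0.0834]
ee_rot: [[-0.047, -0.999, 0.006], [-0.999, 0.047, -0.0], [0.0, -0.006, -1.0]]
wrist_force: [-1.7, -0.3, 13.6]
gripper_width: 0.001
gripper_force: 6.6
```

```bash
python3 st.py
```

```text
29.3833 sel xyz mm [ -6.73 -14.05  83.41] heading 177.31 tilt [ 0.0062 -0.0005] F [-1.69 -0.28 13.65] w 0.0006601189613373677
```

Emit:
{"method": "apply_moves", "body": {"moves": [[[0, 0, -0.005], 0], [[0, 0, -0.01], 0], [[0, 0.02, -0.03], 0], [[0, 0.03, -0.03], 0], [[0, 0.03, -0.03], 0]]}}

```text
time_s: 29.8
tcp_pos: [0.4176, -0.0721, 0.1847]
ee_rot: [[-0.049, -0.999, -0.002], [-0.999, 0.049, -0.0], [0.0, 0.002, -1.0]]
wrist_force: [0.5, 1.3, 0.1]
gripper_width: 0.005
gripper_force: 0.0
```

Emit:
{"method": "apply_moves", "body": {"moves": [[[0, 0, 0], 0], [[0, 0, 0], 0], [[0, 0, 0], 0]]}}

```text
time_s: 30.05
tcp_pos: [0.4186, -0.0719, 0.1845]
ee_rot: [[-0.049, -0.999, 0.001], [-0.999, 0.049, 0.0], [-0.001, -0.001, -1.0]]
wrist_force: [0.5, 0.7, 0.0]
gripper_width: 0.002
gripper_force: 0.0
```

```bash
python3 side.py; python3 -c "
import cv2;a=cv2.imread('pics/last.png')[150:300,220:420];cv2.imwrite('pics/e.png',cv2.resize(a,(800,600),interpolation=cv2.INTER_CUBIC))"
```

```text
h [(4.03, np.float64(0.79), 'seg'), (0.03, np.float64(0.69), 'seg'), (5.03, np.float64(0.62), 'seg'), (3.53, np.float64(0.59), 'seg')]
t [(7.03, np.float64(0.72), 'seg'), (0.03, np.float64(0.61), 'seg'), (3.69, np.float64(0.59), 'seg'), (1.19, np.float64(0.54), 'seg')]
u [(1.94, np.float64(0.78), 'seg'), (7.94, np.float64(0.73), 'seg'), (3.78, np.float64(0.62), 'seg'), (-0.22, np.float64(0.6), 'seg')]
30.2 [-88.   -14.1  183.24] [ 0.54  0.98 -0.1 ]
```

View pics/e.png

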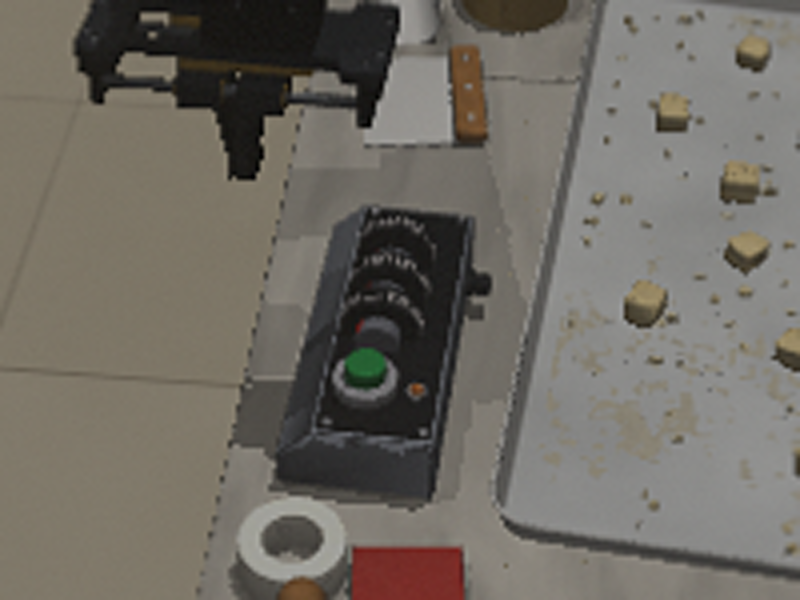

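All three wheels read 4 7 2 and the button is out at pixel (365, 370) of the crop. Going over the button.

Emit:
{"method": "apply_moves", "body": {"moves": [[[0.0145, -0.0215, 0], 0], [[0.0145, -0.0215, 0], 0], [[0.0145, -0.0215, 0], 0], [[0.0145, -0.0215, 0], 0], [[0, 0, 0], 0]]}}

```text
time_s: 30.62
tcp_pos: [0.5053, -0.1362, 0.1824]
ee_rot: [[-0.05, -0.999, -0.002], [-0.999, 0.05, -0.001], [0.001, 0.002, -1.0]]
wrist_force: [0.2, -0.3, -0.0]
gripper_width: 0.002
gripper_force: 0.0
```

Emit:
{"method": "apply_moves", "body": {"moves": [[[0, 0, 0.02], 0], [[0, 0, 0.025], 0], [[0, 0, 0.025], 0], [[0, 0, 0.015], 0], [[0, 0, 0.005], 0]]}}

```text
time_s: 31.03
tcp_pos: [0.4993, -0.134, 0.0904]
ee_rot: [[-0.049, -0.999, -0.009], [-0.999, 0.049, 0.0], [0.0, 0.009, -1.0]]
wrist_force: [-0.6, 0.1, -0.8]
gripper_width: 0.003
gripper_force: 0.0
```

Emit:
{"method": "apply_moves", "body": {"moves": [[[0, 0, 0], 0], [[0, 0, 0], 0], [[0, 0, 0], 0]]}}

```text
time_s: 31.28
tcp_pos: [0.5028, -0.1341, 0.0954]
ee_rot: [[-0.048, -0.999, 0.002], [-0.999, 0.048, -0.0], [0.0, -0.002, -1.0]]
wrist_force: [0.6, 1.2, -0.3]
gripper_width: 0.009
gripper_force: 0.0
```

```bash
python3 st.py
```

```text
31.2833 sel xyz mm [ -1.07 -72.06  95.44] heading 177.24 tilt [ 0.0019 -0.0002] F [ 0.56  1.19 -0.33] w 0.008538787739171562
```

Emit:
{"method": "apply_moves", "body": {"moves": [[[0, 0, 0.004], 0], [[0, 0, 0.004], 0], [[0, 0, 0.003], 0], [[0, 0, 0.002], 0], [[0, 0, 0.001], 0]]}}

```text
time_s: 31.7
tcp_pos: [0.5016, -0.1341, 0.0803]
ee_rot: [[-0.049, -0.999, -0.0], [-0.999, 0.049, 0.0], [-0.0, 0.0, -1.0]]
wrist_force: [-0.4, -0.3, 0.0]
gripper_width: 0.008
gripper_force: 0.0
```

Emit:
{"method": "apply_moves", "body": {"moves": [[[0, 0, 0.001], 0], [[0, 0, 0.001], 0], [[0, 0, 0.001], 0], [[0, 0, 0.001], 0], [[0, 0, 0], 0]]}}

```text
time_s: 32.12
tcp_pos: [0.5017, -0.1342, 0.0767]
ee_rot: [[-0.048, -0.999, -0.0], [-0.999, 0.048, -0.0], [0.0, 0.0, -1.0]]
wrist_force: [-1.8, -0.4, 3.4]
gripper_width: 0.006
gripper_force: 1.6
```

Emit:
{"method": "apply_moves", "body": {"moves": [[[0, 0, 0.001], 0], [[0, 0, 0.001], 0], [[0, 0, 0.001], 0], [[0, 0, 0], 0], [[0, 0, 0], 0]]}}

```text
time_s: 32.53
tcp_pos: [0.5018, -0.1341, 0.0737]
ee_rot: [[-0.048, -0.999, -0.0], [-0.999, 0.048, -0.0], [0.0, 0.0, -1.0]]
wrist_force: [-1.1, -0.1, 3.9]
gripper_width: 0.005
gripper_force: 2.4
```

```bash
python3 st.py
```

```text
32.5333 sel xyz mm [ -2.07 -72.12  73.66] heading 177.22 tilt [-0.0002 -0.    ] F [-1.13 -0.08  3.89] w 0.004746270320890394
```

Emit:
{"method": "apply_moves", "body": {"moves": [[[0, 0, 0.001], 0], [[0, 0, 0.001], 0], [[0, 0, 0], 0]]}}

```text
time_s: 32.78
tcp_pos: [0.5017, -0.1342, 0.0718]
ee_rot: [[-0.048, -0.999, -0.0], [-0.999, 0.048, -0.0], [0.0, 0.0, -1.0]]
wrist_force: [-2.3, -0.2, 4.6]
gripper_width: 0.011
gripper_force: 2.9
```

Emit:
{"method": "apply_moves", "body": {"moves": [[[0, 0, 0.0007], 0], [[0, 0, 0.0007], 0], [[0, 0, 0], 0], [[0, 0, 0], 0]]}}

```text
time_s: 33.12
tcp_pos: [0.5018, -0.1342, 0.0716]
ee_rot: [[-0.048, -0.999, 0.0], [-0.999, 0.048, -0.0], [0.0, -0.0, -1.0]]
wrist_force: [-3.9, 1.4, 13.2]
gripper_width: 0.006
gripper_force: 6.5
```

```bash
python3 st.py
```

```text
33.1167 sel xyz mm [ -2.02 -72.15  71.61] heading 177.26 tilt [ 0.0002 -0.0004] F [-3.9   1.4  13.19] w 0.006043962918862874
```

The button is at its stop. I'll retreat and check.

Emit:
{"method": "apply_moves", "body": {"moves": [[[0, 0, -0.004], 0], [[0, 0, -0.008], 0], [[0, 0, -0.02], 0], [[0, 0.01, -0.03], 0], [[0, 0.03, -0.03], 0]]}}

```text
time_s: 33.53
tcp_pos: [0.4651, -0.1323, 0.162]
ee_rot: [[-0.048, -0.999, 0.001], [-0.999, 0.048, -0.001], [0.001, -0.001, -1.0]]
wrist_force: [0.1, -0.1, 0.6]
gripper_width: 0.008
gripper_force: 0.0
```

Emit:
{"method": "apply_moves", "body": {"moves": [[[-0.02, 0.03, -0.01], 0], [[-0.02, 0.03, 0], 0], [[0, 0, 0], 0], [[0, 0, 0], 0], [[0, 0, 0], 0]]}}

```text
time_s: 33.95
tcp_pos: [0.4051, -0.0892, 0.172]
ee_rot: [[-0.048, -0.999, 0.002], [-0.999, 0.048, 0.0], [-0.0, -0.002, -1.0]]
wrist_force: [-0.3, -0.3, -0.0]
gripper_width: 0.005
gripper_force: 0.0
```

```bash
python3 side.py; python3 -c "
from h import *
c=imaging.capture('side');g,s=green(c);print(g,s)"
```

```text
h [(4.03, np.float64(0.79), 'seg'), (0.03, np.float64(0.7), 'seg'), (5.03, np.float64(0.61), 'seg'), (7.36, np.float64(0.61), 'seg')]
t [(7.03, np.float64(0.72), 'seg'), (0.03, np.float64(0.62), 'seg'), (3.69, np.float64(0.59), 'seg'), (1.19, np.float64(0.53), 'seg')]
u [(1.94, np.float64(0.78), 'seg'), (7.94, np.float64(0.73), 'seg'), (3.78, np.float64(0.62), 'seg'), (-0.22, np.float64(0.6), 'seg')]
34.1 [-100.63  -32.25  171.36] [-0.27  0.18  0.56]
[310.95       240.53333333] [306 237  10   8  60]
```

```bash
python3 -c "
from station import r
print(r.finish_job())"
```

```text
the job is handed in; nothing more can be done
None
```

The job is handed in: the camera fit reads the wheels at 4 7 2, the green button was pushed to its stop (over 7 mm, about 13 N) and is back out, and the arm is clear; the hand-in returned no verdict.

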